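Feed a steel blank into the hidden nest and clamp it

TASK

Gently slide the steel disc along the channel of the bench fixture, in under the guard, until you feel it drop flat into the round nest hidden there, without ramming it. Then reach through the round guard opening and turn the black clamp knob clockwise to its stop, so that its arm lies over the seated disc, and let go. Leave the piston, the grease tin and the clutch basket alone.

Things in the scene. Friction and masses are not known exactly. Their poses are not given: they have to be found in the camera images.
- feed_fixture: Fixture of aluminium and grey sheet, fixed to the bench. Origin at the bench's wooden top (z = 0) on the channel's centreline, level with the knob. y: along the channel towards its open loading end; x: across it, away from the knob. One round nest, 85 mm wide, 6 mm deep, lies in the channel floor under the guard, on the centreline; its centre is anywhere from y = -30 to +30 mm: unreported, to be found by feel.
- channel_mouth (a point): Loading end of the rails, on the centreline at floor level (y = +190 mm of the fixture). The steel floor is 14 mm above the bench; the channel is 82 mm wide between rails 7 mm high and runs 310 mm from here to a closing wall. The floor plate itself ends 5 mm short of here to 55 mm beyond. Axes as the fixture's.
- slot_mouth (a point): Where the guard slot opens, on the centreline, at the guard's top face (fixture y = +75 mm). The flat guard sheet, 3 mm thick, top 51 mm above the bench (corner screws 3.5 mm more), covers fixture x -125 to +83, y -120 to +75 mm. The slot over the channel is 42 mm wide and runs the guard's full length to the end wall; closed fingers can follow the disc down in it.
- guard_opening (a point): Centre of the round opening, 84 mm across, in the guard's top face, 51 mm above the bench, straight above the knob (fixture x = -75, y = 0 mm). Axes as the fixture's.
- blank_centre (a point): Centre (half-way up) of the loose plain steel disc, 80 mm across, 12 mm thick, 0.3 to 0.5 kg, flat in the channel near its loading end. It is 20 mm above the bench on the floor and 14 mm seated in the nest (its top then 6 mm above the floor). Sliding takes up to about 5 N; in the nest its wall stops the disc and the push rises at once past 10 N. Over 40 N is ramming.
- knob_grip (a point): Grip point on the pivot of the black bar knob, 40 mm above the bench, 11 mm below the guard's top. Bar 14 mm thick, 52 mm long, from 9 mm below to 7 mm above this point. y: along the bar, towards the clamp arm. The flat steel arm, 18 mm wide, 22 to 30 mm above the bench, reaches 58 mm from the pivot under the bar and turns with it, 2 mm clear over a seated disc; an unseated disc blocks it.
- clamp (a joint): Turn of knob and clamp arm, rad: 0 parked (arm towards the loading end, fixture +y), grows clockwise seen from above, stop at 1.5 (arm across the channel, fixture +x). Takes about 0.06 N m and stays where it is left.
- piston_2: Bystander: light metal piston, 66 mm across, 57 mm tall, origin under its centre.
- grease_tin: Bystander: round tin with a white lid, 77 mm across, 52 mm tall, origin under its centre.
- clutch_basket: Bystander: clutch basket, 121 mm across, 47 mm tall, origin under its centre.
- blank: The same steel disc, given at its underside, with origin at the centre of its underside, z up through the disc.
Mind the look-alikes: they are no part of the job. Of the things that look like the blank, the middle-sized one is meant.

How it is judged:
On the way, in this order (a step that is already met when the one before it is completed fails the run):
1. the disc lies flat in the nest (z of blank_centre in the frame of feed_fixture between 0.0122 and 0.0158 m and angle between blank_centre's own z axis and vertical below 0.04 rad and x of blank_centre in the frame of feed_fixture between -0.012 and 0.012 m and y of blank_centre in the frame of feed_fixture between -0.045 and 0.045 m), for 0.2 s.
2. the clamp is turned over the seated disc (all of step 1 and value of joint clamp above 1.25 rad), for 0.2 s.
At the end, for the whole second after the job is handed in: The disc lies flat (within 0.04 rad) and at rest in the nest, its centre 12.2 to 15.8 mm above the fixture's foot, within 12 mm of the channel's centreline and 45 mm of the fixture's origin along it; the clamp joint is past 1.25 rad (all of step 2 and linear speed of blank below 0.02 m/s); the robot touches nothing.
It fails at once if the disc is rammed (pushed with more than 40 N) (contact force between the fingers and blank above 40 N).
It fails at once if the piston_2 is shifted by more than 25 mm (distance of piston_2 from where it was at the start of the episode above 0.025 m).
It fails at once if the grease_tin is shifted by more than 25 mm (distance of grease_tin from where it was at the start of the episode above 0.025 m).
It fails at once if the clutch_basket is shifted by more than 25 mm (distance of clutch_basket from where it was at the start of the episode above 0.025 m).
It also fails if it takes over 54 s, if anything falls off the work surface, if the arm or the gripper's body presses on something with over 40 N, if the wrist force passes 120 N, or if a joint passes its speed limit or range.

ROBOT

A 6-joint arm with a two-finger parallel gripper is mounted at the origin on a cart in front of the work surface, level with it; the furniture and walls round the work are solid. World frame = base frame: x ahead of the robot, y to its left, z up, the work surface at z = 0. Lengths are in m, angles in rad, forces in N, time in s.
With the tool pointing down it reaches from about 0.3 to 0.825 m from the base axis. Payload 5.4 kg.
Tool frame: the origin (TCP) lies at the very end of the fingers, on their centre line; the grasp point (between the pads) lies 19 mm behind it; z points along the fingers, x is the direction in which the jaws open and shut, and the axes are right-handed (so a half turn about z gives the same grasp; the last joint's range is limited). The gripper opens to 92 mm and grips with 3 to 60 N. Pads are 20 mm wide; open, the fingers measure 128 mm over their backs; the gripper's body (75 mm by 189 mm) begins 69 mm behind the grasp point.
Start: joints at [-1.362, 0.158, 1.597, -0, 1.386, -0.21], TCP at [0.234, -0.525, 0.215] pointing down, gripper open.
Joint ranges: [-2.91, 2.91], [-0.94, 2.29], [0.18, 2.7], [-1.29, 4.43], [0.17, 2.64], [-3, 3]. Speed limits (rad/s): [2.57, 2.57, 3.14, 3.14, 3.14, 3.14].

INTERFACE

Orientations are given as a rotation vector (axis times angle).
In Python, from workcell import bot gives the robot as it stands. Calls block until the motion is done:
- bot.goto(position, orientation): joint-space move of the TCP to a pose.
- bot.line_to(position, rot=None, max_speed=0.15): straight line of the TCP; rot=None keeps the orientation; max_speed is the mean speed in m/s.
- bot.set_joints(angles): joint-space move.
- bot.set_gripper(opening, newtons=None): opening from 0.0 (shut) to 1.0 (fully open); newtons is the grip in N (None keeps the last); returns when the fingers have stopped.
- bot.hold(seconds).
- bot.inverse_kinematics(position, orientation): joint angles nearest the present ones, or None.
- bot.read_camera(name): name is "scene" or "top"; returns a dict with "pixels" (480x640x3 uint8, blue, green, red), "fx", "fy", "cx", "cy" (pixels), "R" (3x3) and "t" (3): a world point X has camera coordinates R X + t. Camera axes: x right, y down, z forward; pixel columns grow to the right and rows downward; lengths in m; the calibration is good to about 2 mm. A picture is of the moment at which its call begins. There is no depth.
A pose or a line that the arm cannot do raises bot.MotionError and nothing moves.
- bot.job_done(): hands the job in, once; it reports no verdict.
Readings, each from a call of its own:
- bot.current_clock(): time.
- bot.current_joints(): joint angles.
- bot.current_joint_vel(): joint speeds.
- bot.current_effort(): joint torques, N m.
- bot.current_ee_pos(): TCP position.
- bot.current_tool_rot(): TCP orientation.
- bot.current_contact_force(): force on the tool from outside, world axes, zero at the start.
- bot.current_ft_torque(): the same for the moment, N m.
- bot.current_opening(): opening from 0.0 (shut) to 1.0 (fully open).
Only numpy, scipy, OpenCV 4.12 (cv2) and the standard library are available. Lean on these libraries where they do the work, as an engineer would, in place of code of your own. Each camera call takes 0.05 s, during which the arm holds its last target. There are 200 camera calls.

## Working session

There is one attempt and no reset: what is moved stays moved. The work goes in short steps, each a Python script; the robot and the scene stay as the last script left them, time stands still between calls to the robot, and variables do not carry over. Pictures are saved under pics/ and viewed, about 8 in all and at most 12, crops included, and the job is handed in when it is done.

```bash
mkdir -p pics; ls; python3 - <<'E'
from workcell import bot
import cv2,numpy as np
for n in("scene","top"):
    c=bot.read_camera(n); cv2.imwrite(f"pics/{n}0.png",c["pixels"]); print(n,c["fx"],c["fy"],c["cx"],c["cy"],np.round(c["R"],4).tolist(),np.round(c["t"],4).tolist())
print(bot.current_clock(),bot.current_tool_rot())
E
```

```text
pics
scene 600.773600548188 600.773600548188 324.13610718502684 254.36500564563886 [[-0.5622, -0.8268, 0.0212], [-0.5028, 0.3213, -0.8025], [0.6566, -0.4618, -0.5963]] [0.3136, 0.3578, 1.0335]
top 527.2389976040726 527.2389976040726 324.21333158147183 242.0804525474531 [[-0.002, -0.9999, -0.0172], [-0.9873, 0.0047, -0.1587], [0.1588, 0.0166, -0.9872]] [0.0066, 0.5669, 1.1954]
0.1 [-2.63368313e+00  1.71050772e+00  1.86951232e-03]
```

View pics/top0.png

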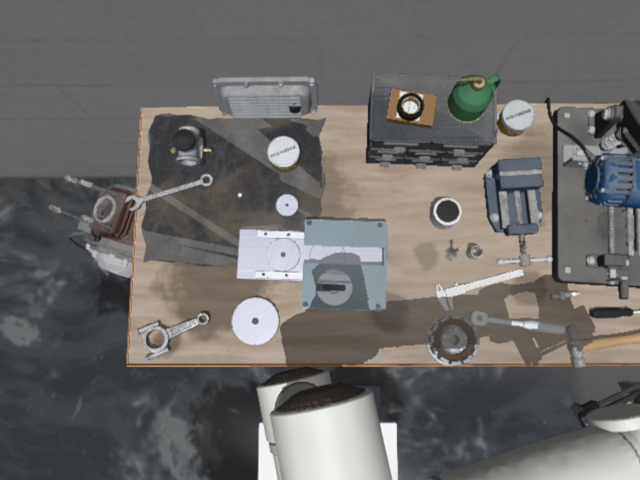

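View pics/scene0.png

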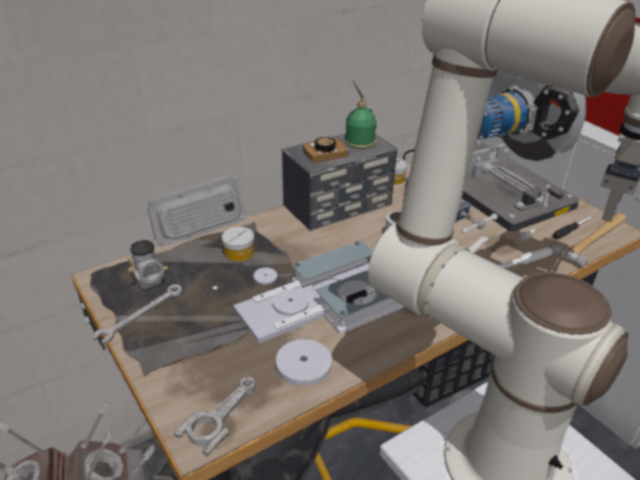

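The top view shows the fixture near (315,262), with the channel running left (world +y) and the knob at (331,287). There are three candidate discs: small at (287,205), middle-sized at (283,254) in the channel, and large at (255,321). By the description I choose the middle one in the channel. Next I'll measure the fixture and check that choice in a crop.

```bash
cat > h.py <<'E'
from workcell import bot
import cv2,numpy as np
def ray(c,uv,z):
    "pixel -> world point on plane z"
    R=np.array(c["R"]);t=np.array(c["t"]);o=-R.T@t
    d=R.T@np.array([(uv[0]-c["cx"])/c["fx"],(uv[1]-c["cy"])/c["fy"],1])
    return o+d*(z-o[2])/d[2]
def pix(c,X):
    p=np.array(c["R"])@X+c["t"]; return np.array([c["fx"]*p[0]/p[2]+c["cx"],c["fy"]*p[1]/p[2]+c["cy"]])
E
python3 - <<'E'
from h import *
c=bot.read_camera("top");im=c["pixels"]
x0,y0,x1,y1=228,188,398,352
hsv=cv2.cvtColor(im,cv2.COLOR_BGR2HSV)
roi=hsv[y0:y1,x0:x1]
print("guard hsv",hsv[230,320],hsv[300,375],hsv[280,310],"bench",hsv[230,410],"floor",hsv[240,250], "disc",hsv[262,275])
m=((roi[...,0]>75)&(roi[...,0]<115)&(roi[...,1]>25)).astype(np.uint8)*255
m=cv2.morphologyEx(m,cv2.MORPH_OPEN,np.ones((3,3)))
m=cv2.morphologyEx(m,cv2.MORPH_CLOSE,np.ones((5,5)))
k,_=cv2.findContours(m,cv2.RETR_EXTERNAL,cv2.CHAIN_APPROX_NONE)
ks=[q for q in k if cv2.contourArea(q)>400]
print([cv2.contourArea(q) for q in ks])
pts=np.vstack(ks)[:,0]+[x0,y0]
W=np.array([ray(c,p,0.051)[:2] for p in pts],np.float32)
r=cv2.minAreaRect(W);print("guard rect",r,cv2.boxPoints(r).round(4).tolist())
for n,uv,z in(("disc",(283,254),.026),("small",(287,205),.01),("large",(255,321),.01),("knob",(331,287),.047)):print(n,ray(c,uv,z).round(4))
big=cv2.resize(im[y0:y1,x0:x1],None,fx=3.6,fy=3.6,interpolation=cv2.INTER_CUBIC)
cv2.drawContours(big,[np.int32(((cv2.boxPoints(r)*0+[pix(c,np.r_[b,.051]) for b in cv2.boxPoints(r)])-[x0,y0])*3.6+1.8)],-1,(0,0,255),1)
cv2.imwrite("pics/crop1.png",big)
E
```

```text
guard hsv [ 99  37 164] [ 99  33 163] [101  38 167] bench [ 15  40 177] floor [117  22 219] disc [114  15 231]
[1981.0, 2001.0]
guard rect ((0.5153799057006836, -0.04116714000701904), (0.1940108686685562, 0.20726706087589264), 87.85624694824219) [[0.4081999957561493, -0.13420000672340393], [0.6152999997138977, -0.1420000046491623], [0.6226000189781189, 0.051899999380111694], [0.4153999984264374, 0.05959999933838844]]
disc [0.5417 0.1034 0.026 ]
small [0.6652 0.0964 0.01  ]
large [0.384  0.1697 0.01  ]
knob [ 0.4612 -0.0109  0.047 ]
```

View pics/crop1.png

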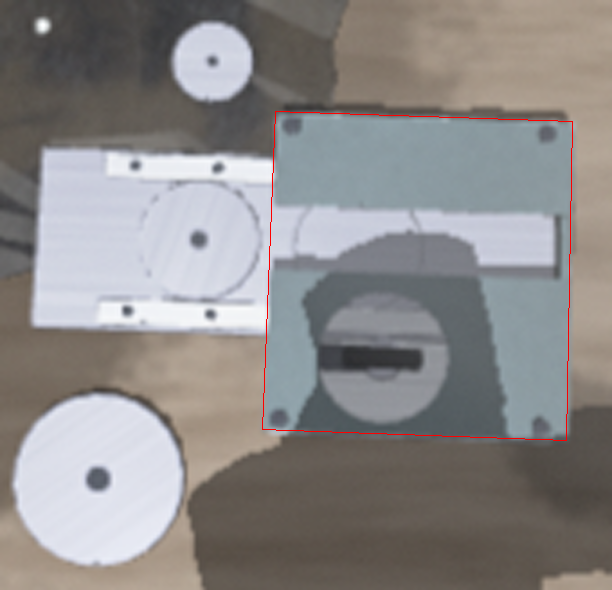

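The crop confirms the choice: the middle-sized disc is flat in the channel at crop (199,239), and the guard outline fits at 194 x 207 mm. The faint nest arc is visible through the slot at about crop x 297 to 421. I'll set up the frame, check the checkpoints and the IK, then move behind the disc.

```bash
cat >> h.py <<'E'
from scipy.spatial.transform import Rotation as Rot
ey=np.array([.0377,.9993]);ex=np.array([.9993,-.0377]);O=np.array([.5154,-.0412])+.021*ex+.0225*ey
YAW=np.arctan2(ex[1],ex[0])
def W(x,y,z): return np.r_[O+x*ex+y*ey,z]
def F(p): d=np.asarray(p)[:2]-O; return np.array([d@ex,d@ey,p[2]])
def down(a):
    "tool down, jaw axis at angle a from fixture x"
    a+=YAW; X=np.array([np.cos(a),np.sin(a),0]);Z=np.array([0,0,-1.])
    return Rot.from_matrix(np.c_[X,np.cross(Z,X),Z]).as_rotvec()
E
python3 - <<'E'
from h import *
c=bot.read_camera("top")
cu=lambda u,v:(228+(u+.5)/3.6-.5,188+(v+.5)/3.6-.5)
print("disc",F(ray(c,cu(199,239),.026)).round(4),"knob",F(ray(c,cu(383,358),.047)).round(4))
for q in((297,240),(421,240)):print("nest rim",F(ray(c,cu(*q),.014)).round(4))
for a in(np.pi/2,-np.pi/2):
    for s in((0,.19,.12),(0,.19,.0165),(0,.02,.0165)):
        q=bot.inverse_kinematics(W(*s),down(a));print("push",round(a,2),s,None if q is None else np.round(q,2))
for a in(0,np.pi):
    for d in(0,-1.5):
        q=bot.inverse_kinematics(W(-.075,0,.034),down(a+d));print("knob",round(a,2),d,None if q is None else np.round(q,2))
E
```

```text
disc [-0.0002  0.1232  0.026 ] knob [-0.0763 -0.0012  0.047 ]
nest rim [0.0029 0.0588 0.014 ]
nest rim [ 0.0057 -0.024   0.014 ]
push 1.57 (0, 0.19, 0.12) [ 0.09  0.24  1.7   0.    1.2  -1.44]
push 1.57 (0, 0.19, 0.0165) [ 0.09  0.38  1.75  0.    1.01 -1.44]
push 1.57 (0, 0.02, 0.0165) [-0.22  0.31  1.84  0.    0.99 -1.76]
push -1.57 (0, 0.19, 0.12) [ 0.09  0.24  1.7  -0.    1.2   1.7 ]
push -1.57 (0, 0.19, 0.0165) [ 0.09  0.38  1.75 -0.    1.01  1.7 ]
push -1.57 (0, 0.02, 0.0165) [-0.22  0.31  1.84 -0.    0.99  1.38]
knob 0 0 [-0.3   0.1   2.05 -0.    0.99 -0.26]
knob 0 -1.5 [-0.3   0.1   2.05 -0.    0.99  1.24]
knob 3.14 0 [-0.3   0.1   2.05  0.    0.99  2.88]
knob 3.14 -1.5 [-0.3   0.1   2.05 -0.    0.99 -1.9 ]
```

Checks pass: the disc is on the centreline at y = 123 mm and the knob is within 1.5 mm of its expected spot. The nest rims are 83 mm apart, which puts the nest centre near y = +17 mm, still to be confirmed by feel. Now I'll move behind the disc and lower the fingers.

```bash
python3 - <<'E'
from h import *
r=down(-np.pi/2)
bot.set_gripper(0.0)
bot.goto(W(0,.195,.13),r); print(bot.current_clock())
bot.line_to(W(0,.195,.04),max_speed=.15); f0=bot.current_contact_force()
bot.line_to(W(0,.195,.0165),max_speed=.05)
print(bot.current_clock(),F(bot.current_ee_pos()).round(4),f0,bot.current_contact_force(),bot.current_opening())
for y in(.190,.186):
    t=bot.current_clock();bot.line_to(W(0,y,.0165),max_speed=.05);print(y,F(bot.current_ee_pos()).round(4),(bot.current_contact_force()-f0).round(2),bot.current_clock()-t)
cv2.imwrite("pics/top2.png",cv2.resize(bot.read_camera("top")["pixels"][188:352,228:398],None,fx=3.6,fy=3.6))
E
```

```text
4.2667
5.6333 [-1.00e-04  1.95e-01  1.63e-02] [0.67740507 0.19101693 0.44051841] [-0.15935944  0.24803114 -0.07559515] 0.007808041829918674
0.19 [0.0003 0.1897 0.0168] [-1.39  0.06 -0.88] 0.25
0.186 [1.000e-04 1.858e-01 1.660e-02] [-0.78 -0.13  0.38] 0.25
```

View pics/top2.png

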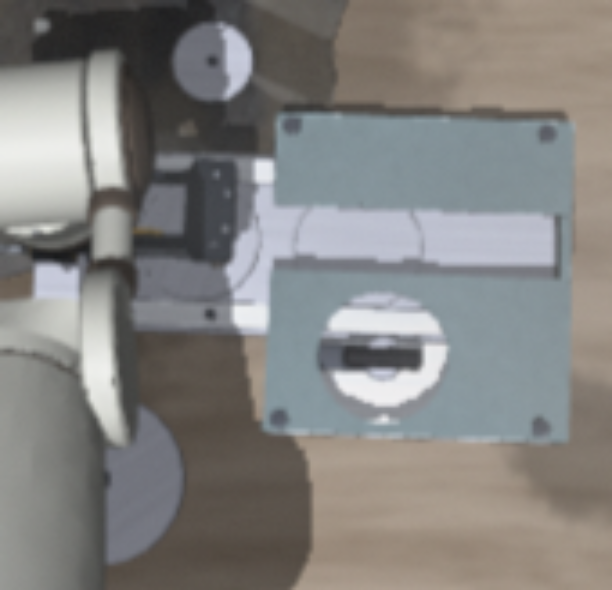

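The fingers are just behind the disc and not yet touching, with the slot and knob clear. Now a guarded push in small steps, watching the reaction along the channel.

```bash
python3 - <<'E'
from h import *
f0=np.mean([bot.hold(.03) or bot.current_contact_force() for _ in range(5)],0)
y=.186;log=[]
while y>.030:
    y-= .004 if y>.100 else .002 if y>.084 else .001
    bot.line_to(W(0,y,.0165),max_speed=.03 if y>.1 else .015)
    f=bot.current_contact_force()-f0; p=f[:2]@ey
    log.append((round(y*1e3),round(p,1),round(f[2],1)))
    if p>6:
        bot.hold(.1);p2=(bot.current_contact_force()-f0)[:2]@ey;log.append(("again",round(p2,1)))
        if p2>7.5:break
print(log);print(F(bot.current_ee_pos()).round(4),bot.current_clock())
E
```

```text
[(182, np.float64(0.1), np.float64(0.3)), (178, np.float64(0.1), np.float64(0.5)), (174, np.float64(0.9), np.float64(0.2)), (170, np.float64(1.5), np.float64(-0.1)), (166, np.float64(0.7), np.float64(-0.6)), (162, np.float64(2.0), np.float64(-0.8)), (158, np.float64(0.5), np.float64(0.5)), (154, np.float64(0.8), np.float64(-0.3)), (150, np.float64(2.3), np.float64(-0.2)), (146, np.float64(1.2), np.float64(-0.3)), (142, np.float64(0.9), np.float64(0.1)), (138, np.float64(1.4), np.float64(0.0)), (134, np.float64(1.7), np.float64(-0.3)), (130, np.float64(1.2), np.float64(-1.7)), (126, np.float64(1.8), np.float64(-0.5)), (122, np.float64(1.2), np.float64(-0.2)), (118, np.float64(1.5), np.float64(-0.5)), (114, np.float64(1.4), np.float64(-0.4)), (110, np.float64(1.3), np.float64(-0.4)), (106, np.float64(1.3), np.float64(-0.2)), (102, np.float64(1.9), np.float64(0.3)), (98, np.float64(3.0), np.float64(0.5)), (96, np.float64(2.1), np.float64(0.1)), (94, np.float64(3.3), np.float64(0.9)), (92, np.float64(3.8), np.float64(1.3)), (90, np.float64(3.3), np.float64(1.5)), (88, np.float64(3.0), np
[... 248 characters left out ...]
(5.1)), (79, np.float64(2.1), np.float64(0.8)), (78, np.float64(0.3), np.float64(-0.1)), (77, np.float64(0.8), np.float64(-0.8)), (76, np.float64(1.7), np.float64(-1.3)), (75, np.float64(1.5), np.float64(-1.6)), (74, np.float64(1.2), np.float64(-0.7)), (73, np.float64(0.2), np.float64(1.0)), (72, np.float64(1.0), np.float64(0.6)), (71, np.float64(4.2), np.float64(1.6)), (70, np.float64(4.9), np.float64(2.2)), (69, np.float64(4.9), np.float64(2.9)), (68, np.float64(4.0), np.float64(2.2)), (67, np.float64(3.8), np.float64(2.9)), (66, np.float64(7.0), np.float64(2.0)), ('again', np.float64(5.7)), (65, np.float64(9.5), np.float64(3.1)), ('again', np.float64(9.2))]
[-0.      0.0661  0.0165] 19.65
```

The force dropped to zero at tool y ≈ 79 mm. It then rose past 9 N at 66 mm, which puts the disc at y ≈ 14 mm and matches the nest estimate. I'll back off, lift, and check seating in a picture.

```bash
python3 - <<'E'
from h import *
bot.line_to(W(0,.078,.0165),max_speed=.05)
bot.line_to(W(0,.085,.13),max_speed=.2)
bot.goto(W(-.075,.15,.15),down(0)); print(bot.current_clock())
for n,b in(("top",(188,352,228,398)),("scene",(235,335,220,400))):
    c=bot.read_camera(n); cv2.imwrite(f"pics/{n}3.png",cv2.resize(c["pixels"][b[0]:b[1],b[2]:b[3]],None,fx=3.6,fy=3.6,interpolation=cv2.INTER_CUBIC))
E
```

```text
22.075
```

View pics/top3.png

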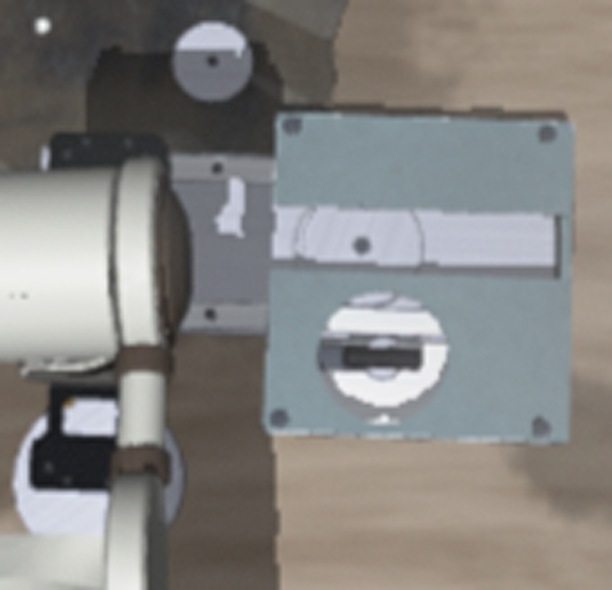

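View pics/scene3.png

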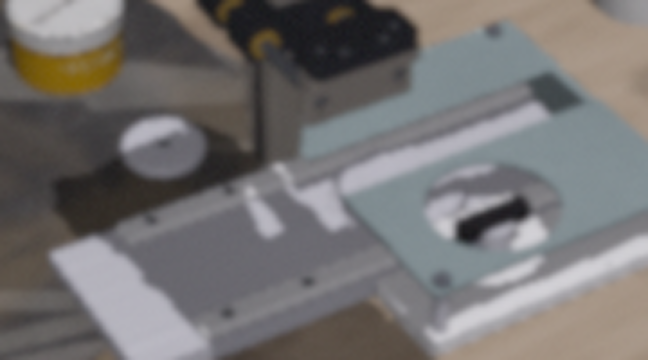

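The top view shows the disc concentric in the nest, its hub hole at crop (362,244) and its rim on the nest arc. The knob bar is still parked at (383,358). Both agree with the drop I felt, so I'll go for the knob.

```bash
python3 - <<'E'
from h import *
c=bot.read_camera("top");print("disc hole",F(ray(c,(228+362.5/3.6-.5,188+244.5/3.6-.5),.020)).round(4))
bot.set_gripper(.33)
K=(-.0755,-.0005)
bot.goto(W(*K,.11),down(0)); f0=bot.current_contact_force()
bot.line_to(W(*K,.055),max_speed=.15);print(bot.current_contact_force()-f0)
z=.055
while z>.0351:
    z-=.005;bot.line_to(W(*K,z),max_speed=.04);f=bot.current_contact_force()-f0;print(round(z,3),f.round(1))
    if np.linalg.norm(f)>8:break
else:
    bot.set_gripper(0.,8);print("grip",bot.current_opening()*92,"mm",(bot.current_contact_force()-f0).round(1))
print(F(bot.current_ee_pos()).round(4),bot.current_clock(),bot.current_joints().round(2))
E
```

```text
disc hole [0.0009 0.0152 0.02  ]
[-0.68005299  0.77066692 -0.01044973]
0.05 [-1.1  1.   0.6]
0.045 [-0.4  0.2 -1.1]
0.04 [-0.8  0.4 -0.4]
0.035 [-0.3  0.3 -0.2]
grip 25.030612869410767 mm [-6.5 -0.5  3.2]
[-0.0775 -0.0004  0.0345] 25.3667 [-0.3   0.1   2.05 -0.    0.99 -0.26]
```

```bash
python3 - <<'E'
from h import *
bot.hold(.2);print(bot.current_opening()*92,bot.current_contact_force().round(1),bot.current_ft_torque().round(2),F(bot.current_ee_pos()).round(4),bot.current_clock())
ims=[]
for n,b in(("top",(188,352,228,398)),("scene",(235,335,280,400))):
    im=bot.read_camera(n)["pixels"][b[0]:b[1],b[2]:b[3]]; ims.append(cv2.resize(im,(395,480),interpolation=cv2.INTER_CUBIC))
cv2.imwrite("pics/k4.png",np.hstack(ims))
E
```

```text
24.903083385831525 [-6.2 -1.   3.4] [-0.09  1.04  0.01] [-0.0775 -0.0004  0.0345] 25.5667
```

View pics/k4.png

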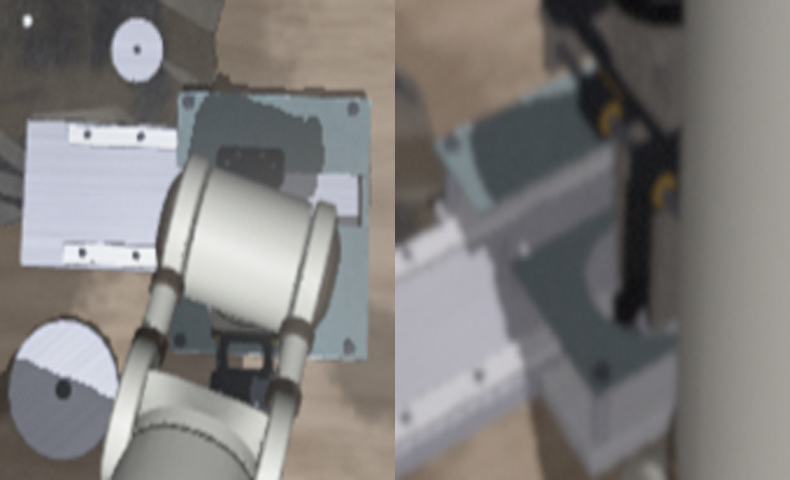

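The gripper stopped at a reading of 25 mm with −6 N across, so the bar seems to lie further to −x than the tool centre. The picture is mostly hidden by the wrist. I'll centre by feel: step −x while gripping softly and watch the opening and force.

```bash
python3 - <<'E'
from h import *
for x in(-.0775,-.0795,-.0815):
    bot.line_to(W(x,-.0005,.035),max_speed=.03);bot.hold(.15)
    f=bot.current_contact_force();print(x,round(bot.current_opening()*92,2),f.round(1),bot.current_ft_torque().round(2),F(bot.current_ee_pos()).round(4))
    if f[0]>-1.5:break
print(bot.current_clock())
E
```

```text
-0.0775 24.98 [ 1.2  0.4 -5.3] [ 0.   -0.27 -0.01] [-0.0777 -0.0004  0.0347]
26.0667
```

The cross force vanished once the tool was centred at x = −77.6 mm, so both pads hold the knob. I'll turn it clockwise in small steps, watching the moment.

```bash
python3 - <<'E'
from h import *
for a in(.15,.3,.45,.6):
    bot.line_to(W(-.0775,-.0005,.035),down(-a),max_speed=.05)
    f=bot.current_contact_force();T=bot.current_ft_torque();print(a,round(bot.current_opening()*92,2),f.round(1),T.round(2),F(bot.current_ee_pos()).round(4),bot.current_joints()[5].round(2))
    if np.linalg.norm(f)>15 or abs(T[2])>.6:break
print(bot.current_clock())
c=bot.read_camera("scene");cv2.imwrite("pics/k5.png",cv2.resize(c["pixels"][235:335,280:400],None,fx=5,fy=5,interpolation=cv2.INTER_CUBIC))
E
```

```text
0.15 25.43 [ 0.8  0.2 -6.6] [ 0.02 -0.27  0.  ] [-0.0777 -0.0004  0.0347] -0.12
0.3 25.31 [ 1.1  0.2 -7.5] [ 0.01 -0.24  0.01] [-0.0777 -0.0004  0.0347] 0.03
0.45 24.89 [ 0.3  0.3 -7.8] [ 0.04 -0.22  0.01] [-0.0777 -0.0005  0.0348] 0.18
0.6 24.88 [ 1.1 -0.2 -8.6] [ 0.03 -0.25  0.02] [-0.0777 -0.0004  0.0348] 0.33
27.2667
```

View pics/k5.png

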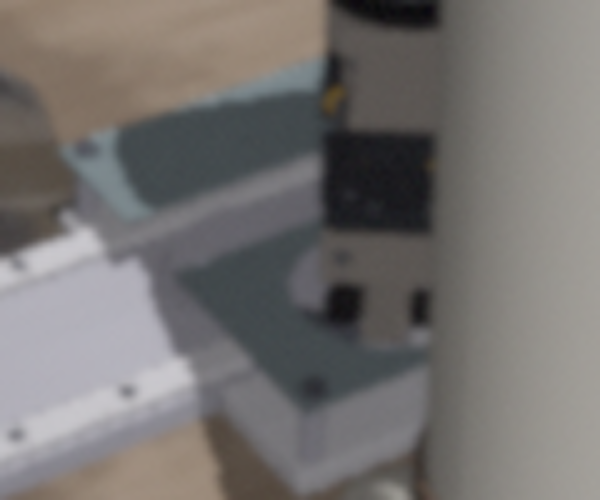

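```bash
python3 - <<'E'
from h import *
for a in(.8,1.0,1.15,1.3,1.38,1.44,1.48,1.51,1.54,1.57):
    bot.line_to(W(-.0775,-.0005,.035),down(-a),max_speed=.05)
    f=bot.current_contact_force();T=bot.current_ft_torque();print(a,round(bot.current_opening()*92,2),f.round(1),T.round(2),F(bot.current_ee_pos()).round(4))
    if np.linalg.norm(f)>20 or abs(T[2])>.25:break
print(bot.current_clock())
E
```

```text
0.8 25.39 [ 0.8 -0.1 -7.6] [ 0.01 -0.08 -0.02] [-0.0778 -0.0005  0.0348]
1.0 24.83 [-0.6 -0.5 -8.4] [ 0.06 -0.04 -0.01] [-0.0778 -0.0004  0.0349]
1.15 25.33 [ 0.2  0.9 -8.9] [ 0.07  0.09 -0.04] [-0.0777 -0.0004  0.0349]
1.3 25.11 [-0.8  1.  -8.1] [ 0.17  0.1  -0.03] [-0.0778 -0.0004  0.0349]
1.38 25.03 [ 0.2  0.6 -8.4] [0.21 0.16 0.06] [-0.0777 -0.0004  0.0349]
1.44 24.99 [-1.9  1.  -8.3] [0.25 0.21 0.03] [-0.0777 -0.0004  0.0349]
1.48 25.19 [-1.4  0.6 -9. ] [ 0.27  0.23 -0.02] [-0.0777 -0.0004  0.0349]
1.51 25.1 [-1.8  1.1 -7.7] [0.32 0.31 0.01] [-0.0778 -0.0004  0.0349]
1.54 25.33 [-1.8  1.5 -6.8] [0.3  0.39 0.07] [-0.0777 -0.0004  0.035 ]
1.57 24.67 [-2.3  2.6 -6.4] [0.49 0.48 0.11] [-0.0776 -0.0004  0.035 ]
30.1167
```

```bash
python3 - <<'E'
from h import *
bot.set_gripper(.36); print(bot.current_opening()*92,bot.current_contact_force().round(1))
bot.line_to(W(-.0775,-.0005,.035+.07),max_speed=.1);print(bot.current_contact_force().round(1))
bot.goto(W(-.075,.17,.16),down(-.6)); print(bot.current_clock())
ims=[cv2.resize(bot.read_camera(n)["pixels"][b[0]:b[1],b[2]:b[3]],(395,480),interpolation=cv2.INTER_CUBIC) for n,b in(("top",(205,325,295,394)),("scene",(235,335,300,382)))]
cv2.imwrite("pics/k6.png",np.hstack(ims))
E
```

```text
33.104698077248074 [ 1.  -0.3  0.3]
[ 0.2  0.5 -1.1]
32.05
```

View pics/k6.png

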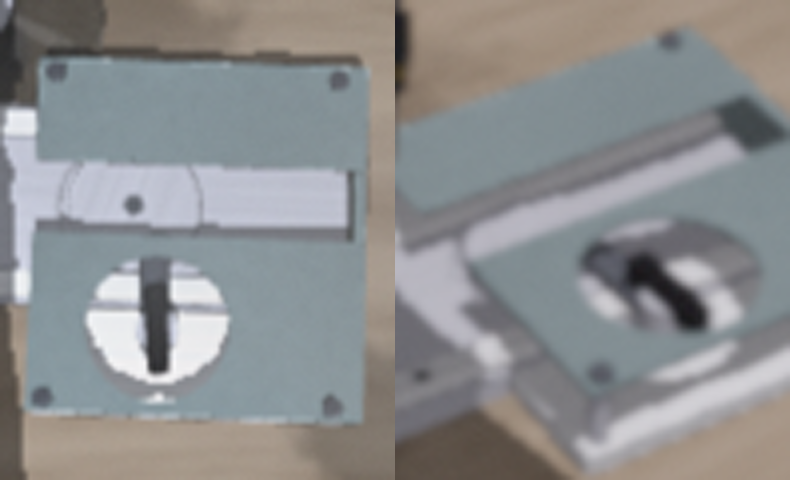

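The bar and arm now lie across the channel, about 4° short of square, which matches the 1.5 rad stop. The disc hub at crop (134,204), or image pixel (328.5,256), has not moved. The gripper is clear, so I'm handing in.

```bash
python3 - <<'E'
from h import *
print(bot.current_contact_force().round(1),bot.current_clock()); bot.job_done()
E
```

```text
[ 0.2  0.3 -0.2] 32.15
the job is handed in; nothing more can be done
```

The disc is seated in the nest with the clamp turned over it. I handed the job in at 32.2 s with the gripper clear; no verdict is reported.

- **Disc:** I pushed it along the channel with closed fingers. The push reached about 5.5 N at the nest lip, fell to about 0 N as the disc dropped, then rose to 9.5 N against the nest wall, where I stopped. In the images the disc is centred at about x = +1, y = +15 mm of the fixture, concentric with the nest, and it did not move while the clamp turned.
- **Clamp:** I turned the knob clockwise through the guard opening until a slight rise in moment at the stop, then let go. The last picture shows the bar across the channel at about 1.5 rad, and the tool force reads about 0 N.
- **Disagreements:**
  - The gripper read about 25 mm on the 14 mm bar, which I did not explain.
  - The knob felt about 2 mm further to −x than the images showed, so I re-centred on it by feel.
  - The moment while turning was within noise, so the final picture is the main evidence that the clamp turned.
- **Not checked:** I did not re-measure the piston, grease tin or clutch basket at the end. The tool stayed over the fixture during the work, and no unexpected contact was felt.

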